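Stop the portion scale rocking and set its check weight

ROBOT

A 6-joint arm with a two-finger parallel gripper is mounted at the origin on the work surface. World frame = base frame: x ahead of the robot, y to its left, z up, the work surface at z = 0. Lengths are in m, angles in rad, forces in N, time in s.
With the tool pointing down it reaches from about 0.35 to 0.975 m from the base axis. Payload 4.9 kg.
Tool frame: the origin (TCP) lies at the very end of the fingers, on their centre line; the grasp point (between the pads) lies 19 mm behind it; z points along the fingers, y is the line along which they close (so a half turn about z gives the same grasp; the last joint's range is limited). The gripper opens to 85 mm and grips with 20 to 120 N. Pads are 22 mm wide; open, the fingers measure 114 mm over their backs; the gripper's body (76 mm by 85 mm) begins 54 mm behind the grasp point. The pads swing forward as they close: fully open they stand 13 mm farther back than shut.
Start: joints at [-1.4, 0.053, 1.613, -0, 1.476, -0.119], TCP at [0.179, -0.599, 0.231] pointing down, gripper open.
Joint ranges: [-3.01, 3.01], [-1.01, 2.22], [0.06, 2.58], [-1.02, 4.17], [0.09, 2.62], [-3.14, 3.14]. Speed limits (rad/s): [2.57, 2.57, 3.14, 3.14, 3.14, 3.14].

INTERFACE

Orientations are given as a unit quaternion [w, x, y, z].
In Python, from plant import manip gives the robot as it stands.
- The arm moves only by the tool play_rows, never from a script. Its argument "series" is a list that holds one entry, the list of rows, each a list of 7 numbers: the shift along the world's x, y, z in m, then the turn, a rotation vector about the world's x, y, z in degrees, then the opening, from 0 (shut) to 1 (fully open). In form: [[[dx, dy, dz, rx, ry, rz, grip], ...]]. A call has 1 to 10 rows; each row shifts and turns the commanded pose from where the row before left it; what a row does not reach is not made up. A row lasts 1/10 s, in which the tool goes at most 50 mm and 8.59 degrees, less where a joint would pass 70% of its speed; a pose out of reach is approached as far as the arm can. A call with a gripper value outside its range is refused whole. The fingers move at their own pace and stop on an object; the grip force is fixed at half the most. Time passes only in rows, so rows that do not move let the fingers close. It gives the time, the measured TCP pose, the force, the opening and the grip force at its end, in the units of the state.
- manip.state(): the state, without advancing time (a new reading comes with each control period).
- manip.grab_frame(name): name is "scene" or "top" or "wrist"; returns a dict with "frame" (480x640x3 uint8, blue, green, red), "mtx" (3x3 intrinsics, pixels), "R" (3x3) and "t" (3): a world point X has camera coordinates R X + t. Camera axes: x right, y down, z forward; pixel columns grow to the right and rows downward; lengths in m; the calibration is good to about 2 mm. A picture is of the moment at which its call begins. There is no depth.
- manip.job_done(): hands the job in; it is judged then, once.
The state is a dict: "time": time; "joint_pos": joint angles; "joint_vel": joint speeds; "joint_efforts": joint torques, N m; "tool_pos": TCP position; "tool_rot": TCP orientation; "contact_force": force on the tool from outside, world axes, zero at the start; "ft_torque": the same for the moment, N m; "gripper_width": opening from 0.0 (shut) to 1.0 (fully open); "grasp_force": force on a finger pad.
Only numpy, scipy, OpenCV 4.12 (cv2) and the standard library are available. Lean on these libraries where they do the work, as an engineer would, in place of code of your own. Each camera call takes 0.05 s, during which the arm holds its last target. There are 200 camera calls.

TASK

The portion scale rocks because the adjustable foot under its near right corner is too short: with the platter empty, wind that foot down with the orange handwheel under the corner (clockwise seen from above) until, by feel, its pad takes its share of the load, so that all four feet bear firmly, and stop before it lifts a neighbouring foot. Then stand the brass check weight upright on the middle of the platter and let go. Work gently: do not force the handwheel, shove the scale along the bench or drop the weight, and leave the other things where they are.

Things in the scene. Friction and masses are not known exactly. Their poses are not given: they have to be found in the camera images.
- table: The steel bench on which all stands, top at height 0.
- scale: Bench portion scale, 4 kg, standing loose on the bench; origin on the bench under the middle of its grey base, x away from the robot at yaw 0, y to the left, z up. Base 240 mm (x) by 300 mm (y), edges at +-120 and +-150 mm, from 29 to 51 mm above the bench; bright platter 206 by 270 mm on it. At the start it stands level on three fixed feet.
- platter_mid (a point): Middle of the platter's flat top face (small dark cross), 62 mm above the bench.
- fixed_foot (a point): Sole of the far left fixed rubber foot, 36 mm across, on the bench. Fixed feet are at (105, 135), (-105, 135) and (105, -135) mm in the scale's frame (scale_c0, c1, c2 in the rules), the adjustable one at (-105, -135) mm (its pad: stem_pad_c0).
- display (a point): Middle of the white display (34 by 180 by 84 mm, tilted back) on a post at the scale's far edge; its top is 170 mm above the bench, its near face 106 mm beyond the scale's middle.
- handwheel: Orange handwheel under the near right corner of the scale's base, turning about a vertical axis; origin on the axis at mid height, 16 mm above the bench, z up, x along one arm. Hub 30 mm across, three straight arms at 120 degrees, 12 mm wide, reaching 40 mm from the axis, from 9 to 23 mm above the bench. It keeps its height and stays where it is left.
- base_corner (a point): Top of the base over the handwheel's axis, 51 mm above the bench. The base's front and right edges run 15 mm from the axis, so arms stand out up to 25 mm past them; they can be pushed from above with closed fingertips, from the right side round to the front. Clockwise from above screws a stem with a rubber pad, 44 mm across, down by 0.8 mm per radian; it turns with the wheel.
- pad (a point): Feel of the foot (point on its axis, at bench height). At the start the pad hangs 1 to 3 mm clear. Free, the wheel takes about 1 N, pushed 36 mm from the axis. Once the pad bears it rubs on the bench: the push rises by about half a newton per newton on the pad, 6 to 8 N per radian. A moving push of 3 to 5 N is right (held still it reads 1 N less); past 7 N a neighbouring foot lifts: turn back.
- check_weight: Brass check weight, 500 g: cylinder 38 mm across and 52 mm high with a neck and a knob 28 mm across on top, 76 mm high in all; origin at the centre of its underside, z up. It stands on the bench to the right of the scale.
- sauce_bottle: Yellow squeeze bottle, 56 mm across, 190 mm high, standing on the bench; origin under its middle. To be left alone.
- shaker: Metal dredger shaker, 69 mm across, 94 mm high, standing on the bench; origin under its middle. To be left alone.
- foil_carton: White and red carton of foil sheets, 100 by 310 by 75 mm; origin under its middle, y along its length. To be left alone.
- wrap0: Wrap in brown paper, 60 mm thick, 110 mm long (along y), on the sheet pan; origin under its middle. To be left alone.
- wrap1: Second wrap, alike. To be left alone.
- wrap2: Third wrap, alike. To be left alone.
Mind the look-alikes: they are no part of the job. Several things look just like the check_weight: the one meant starts farthest from the robot's base.

How it is judged:
On the way:
1. the adjustable foot is wound down until all four feet bear on the bench with at least 2 N each, with the platter empty and the handwheel let go (contact force between each of scale_c0, scale_c1, scale_c2, stem_pad_c0 and table above 2 N and contact force between the fingers and handwheel below 0.3 N and contact force between each of check_weight, the arm and scale below 0.3 N), for 0.3 s.
At the end, for the whole second after the job is handed in: The check weight stands upright and still on the platter, its axis within 35 mm of the platter's middle, and all four feet of the scale bear on the bench with at least 1.5 N each (contact force between each of scale_c0, scale_c1, scale_c2, stem_pad_c0 and table above 1.5 N and horizontal distance between check_weight and platter_mid below 0.035 m and z of check_weight in the frame of platter_mid between -0.004 and 0.004 m and angle between check_weight's own z axis and vertical below 0.06 rad and linear speed of check_weight below 0.02 m/s and linear speed of scale below 0.01 m/s); the robot touches nothing.
It fails at once if the robot pushes on the scale or its handwheel with more than 20 N (contact force between any of the fingers, the arm and scale above 20 N).
It fails at once if the scale is shifted by more than 20 mm (distance of scale from where it was at the start of the episode above 0.02 m).
It fails at once if the check weight strikes the scale with more than 50 N (contact force between check_weight and scale above 50 N).
It fails at once if another thing is moved by more than 20 mm (distance of any of sauce_bottle, shaker, foil_carton, wrap0, wrap1, wrap2 from where it was at the start of the episode above 0.02 m).
It also fails if it takes over 72 s, if anything falls off the work surface, if the arm or the gripper's body presses on something with over 40 N, if the wrist force passes 120 N, or if a joint passes its speed limit or range.

## Working session

There is one attempt and no reset: what is moved stays moved. The work goes in short steps, Python scripts to look and compute and a tool call to move; the robot and the scene stay as the last step left them, time stands still between calls to the robot, and variables do not carry over. Pictures are saved under pics/ and viewed, at most 10 in all, crops included, and the job is handed in when it is done.

Besides the shell and the picture viewer there is one more tool, called after "Request:" as name([rows], argument=value, ...), one row to a line, values as JSON. play_rows: Moves the arm, as the interface text tells. Its arguments: {"type":"object","properties":{"series":{"type":"array"}},"required":["series"]}

```bash
mkdir -p pics; cat > h.py <<'E'
import numpy as np, cv2
from plant import manip
def grab(n,f):
    d=manip.grab_frame(n); cv2.imwrite(f'pics/{f}.png',d['frame']); np.savez(f'pics/{f}.npz',m=d['mtx'],R=d['R'],t=d['t']); return d
def ray(f,u,v,z):
    c=np.load(f'pics/{f}.npz'); R,t=c['R'],c['t'].ravel()
    o=-R.T@t; d=R.T@np.linalg.solve(c['m'],[u,v,1.]); return o+d*(z-o[2])/d[2]
def proj(f,X):
    c=np.load(f'pics/{f}.npz'); p=c['m']@(c['R']@np.asarray(X)+c['t'].ravel()); return p[:2]/p[2]
E
python3 - <<'E'
from h import *
grab('top','top0'); grab('scene','sc0')
for f in('top0','sc0'):
    c=np.load(f'pics/{f}.npz'); print(f,-c['R'].T@c['t'].ravel(),c['m'][0,0])
print(manip.state())
E
```

```text
top0 [ 0.33828592 -0.02846384  1.29335356] 514.6594128002854
sc0 [ 1.36638118 -0.42036326  0.87083424] 552.3770681029484
{'time': 0.1, 'joint_pos': array([-1.39998510e+00,  5.33356112e-02,  1.61416620e+00, -1.14995696e-05,
        1.47600329e+00, -1.19028711e-01]), 'joint_vel': array([-2.23955718e-04, -1.59554291e-03, -4.09308224e-03, -1.40917858e-03,
       -6.88430824e-05, -1.82414040e-03]), 'joint_efforts': array([ 1.19105338e-03, -3.94900954e+01, -3.71360600e+01,  1.51418899e-06,
        3.93377995e-03, -2.95636262e-07]), 'tool_pos': array([ 0.17850696, -0.59837209,  0.23015252]), 'tool_rot': array([-9.55757768e-04,  9.89516935e-01,  1.44413717e-01, -3.04766702e-05]), 'contact_force': array([-0.23267714,  0.29865476, -0.33388578]), 'ft_torque': array([-0.01700066,  0.05030033, -0.02347492]), 'grasp_force': 0.0, 'gripper_width': 1.0005959063557903}
```

View pics/top0.png

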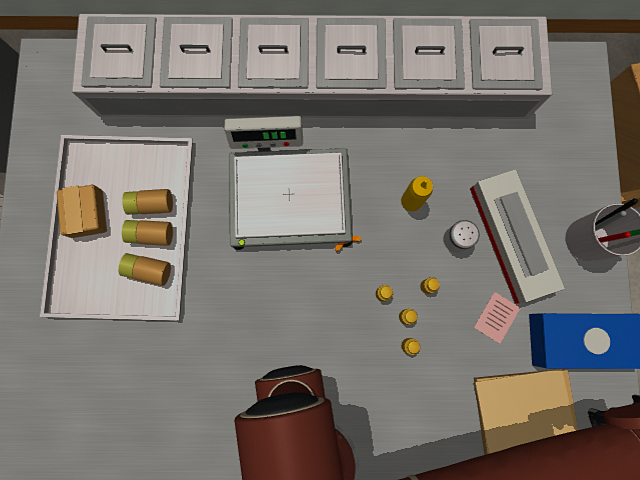

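View pics/sc0.png

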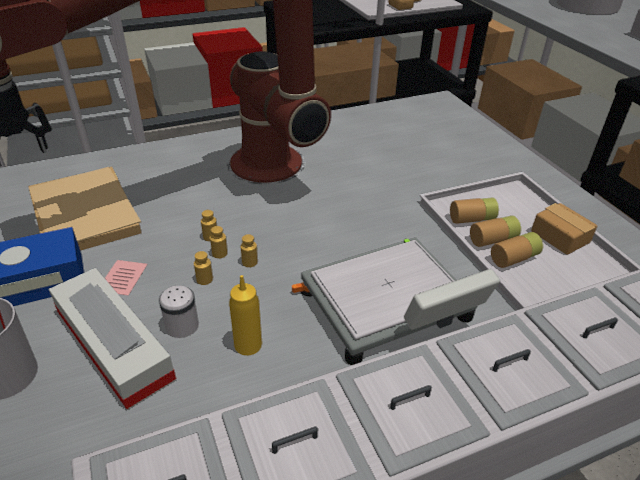

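Top view: the platter cross is at (289,195) and the orange handwheel arms are near (348,243). Four brass weights have knobs near (385,293), (431,285), (409,317) and (412,347).

```bash
python3 - <<'E'
from h import *
im=cv2.imread('pics/top0.png')
a=cv2.resize(im[140:260,220:380],(800,600),interpolation=cv2.INTER_CUBIC); cv2.imwrite('pics/crop1.png',a)
print('mid',ray('top0',289,195,.062))
for u,v in[(385,292),(431,284),(409,316),(412,346)]:
    p=ray('top0',u,v,.07);print(p,np.hypot(*p[:2]))
hsv=cv2.cvtColor(im,cv2.COLOR_BGR2HSV); m=cv2.inRange(hsv,(5,150,80),(25,255,255)); m[:, :300]=0;m[:, 370:]=0
n,l,s,c=cv2.connectedComponentsWithStats(m)
print(s,c)
E
```

```text
mid [0.6451244  0.05495635 0.062     ]
[ 0.40853204 -0.17660976  0.07      ] 0.4450723897104659
[ 0.42801433 -0.28608313  0.07      ] 0.5148201825583059
[ 0.35271968 -0.23215596  0.07      ] 0.4222648000659458
[ 0.28381661 -0.23757477  0.07      ] 0.37012651587240225
[[     0      0    640    480 306402]
 [   352    236      9      5     44]
 [   335    242     12      9     49]
 [   300    376      6      5     17]
 [   300    412     17     68    686]
 [   308    416      1      1      1]
 [   315    471      1      1      1]] [[319.5242753  239.01734323]
 [355.90909091 238.04545455]
 [338.89795918 245.97959184]
 [302.11764706 377.88235294]
 [305.39067055 450.6851312 ]
 [308.         416.        ]
 [315.         471.        ]]
```

View pics/crop1.png

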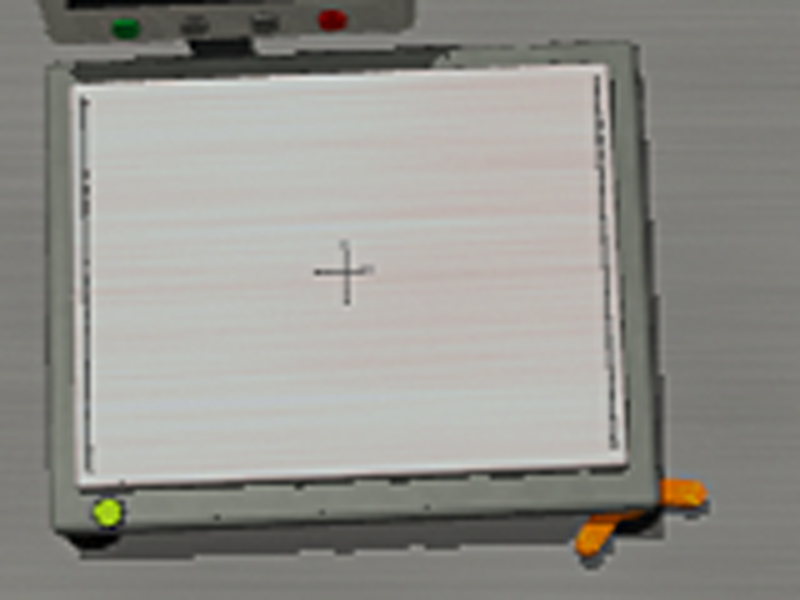

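The crop shows the platter corners at about (72,85), (607,65), (627,463) and (78,488). Two orange arm tips stand out, at about (703,492) to the right and (588,548) to the front.

```bash
python3 - <<'E'
from h import *
f=lambda x,y,z:ray('top0',220+x/5,140+y/5,z)
P=np.array([f(*p,.062)[:2] for p in[(72,85),(607,65),(627,463),(78,488)]]);B=np.array([f(*p,.051)[:2] for p in[(45,64),(635,42),(660,502),(52,530)]])
for Q,hx,hy in((P,.103,.135),(B,.12,.15)):
    L=np.array([[hx,hy],[hx,-hy],[-hx,-hy],[-hx,hy]]);c=Q.mean(0);D=Q-c
    th=np.arctan2((L[:,0]*D[:,1]-L[:,1]*D[:,0]).sum(),(L*D).sum());R=np.array([[np.cos(th),-np.sin(th)],[np.sin(th),np.cos(th)]])
    print(c,np.degrees(th),(D-L@R.T)*1e3,'wheel',c+R@[-.105,-.135])
    w=c+R@[-.105,-.135]
    for t in[(706,492),(586,552)]:
        d=f(*t,.023)[:2]-w;print(f(*t,.023)[:2],np.hypot(*d),np.degrees(np.arctan2(d[1],d[0]))-np.degrees(th))
    for u in [(355.9,238.),(338.9,246)]:
        d=ray('top0',*u,.023)[:2]-w;print(np.hypot(*d),np.degrees(np.arctan2(d[1],d[0]))-np.degrees(th))
    print(R)
E
```

```text
[0.64636027 0.05439885] 2.7590185646952055 [[-1.18551839 -1.74844797]
 [-2.23401746  1.54220719]
 [ 2.10074116  1.87958878]
 [ 1.31879468 -1.67334801]] wheel [ 0.54798026 -0.08549887]
[ 0.54434891 -0.12475233] 0.03942107166750938 -98.0444151325913
[ 0.51374043 -0.06475311] 0.040034383835677465 146.02949745948462
0.02614240802301301 -98.66806706420283
0.02843020051567979 141.7323949077451
[[ 0.99884082 -0.04813535]
 [ 0.04813535  0.99884082]]
[0.6448633  0.05406711] 2.807849417257649 [[-1.29756637 -1.38786392]
 [-2.68634103  1.40157831]
 [ 2.3755941   1.52348755]
 [ 1.60831331 -1.53720195]] wheel [ 0.54660255 -0.0859144 ]
[ 0.54434891 -0.12475233] 0.03890325791817202 -96.12881685742359
[ 0.51374043 -0.06475311] 0.03908604923488165 144.41297759719615
0.025621665988624014 -95.7467520165626
0.02757357731434278 139.31725796867755
[[ 0.99879944 -0.0489866 ]
 [ 0.0489866   0.99879944]]
```

Request:
play_rows([
  [[0.02, 0.023, 0, 0, 0, 3.5, 0], [0.02, 0.023, 0, 0, 0, 3.5, 0], [0.02, 0.023, 0, 0, 0, 3.5, 0], [0.02, 0.023, 0, 0, 0, 3.5, 0], [0.02, 0.023, 0, 0, 0, 3.5, 0], [0.02, 0.023, 0, 0, 0, 3.5, 0], [0.02, 0.023, 0, 0, 0, 3.5, 0], [0.02, 0.023, 0, 0, 0, 3.5, 0], [0.02, 0.023, 0, 0, 0, 3.5, 0], [0.02, 0.023, 0, 0, 0, 3.5, 0]],
])

```text
time: 1.1
tool_pos: [0.3791, -0.3676, 0.2308]
tool_rot: [-0.0, 0.9, 0.436, -0.0]
contact_force: [0.2, -0.1, -0.5]
gripper_width: 0.0
grasp_force: 0.0
```

Request:
play_rows([
  [[0.02, 0.023, 0, 0, 0, 3.5, 0], [0.02, 0.023, 0, 0, 0, 3.5, 0], [0.02, 0.023, 0, 0, 0, 3.5, 0], [0.02, 0.023, 0, 0, 0, 3.5, 0], [0.02, 0.023, 0, 0, 0, 3.5, 0], [0.02, 0.023, 0, 0, 0, 3.5, 0], [0.02, 0.023, -0.02, 0, 0, 3.5, 0], [0.02, 0.023, -0.03, 0, 0, 3.5, 0], [0.02, 0.023, -0.03, 0, 0, 3.5, 0], [0.015, 0.023, -0.03, 0, 0, 3, 0]],
])

```text
time: 2.1
tool_pos: [0.5742, -0.1377, 0.1199]
tool_rot: [-0.0, 0.73, 0.684, 0.0]
contact_force: [-1.3, 0.3, 1.0]
gripper_width: 0.001
grasp_force: 0.0
```

```bash
cat >> h.py <<'E'
W=np.array([.5473,-.0857])
def yang(q):
    from scipy.spatial.transform import Rotation as Rr
    M=Rr.from_quat(q,scalar_first=True).as_matrix(); return np.degrees(np.arctan2(M[1,1],M[0,1])),M[:,2]
def tgt(phi,s,r=.044):
    a=np.radians(phi); return W+r*np.array([np.cos(a),np.sin(a)])+s*np.array([-np.sin(a),np.cos(a)])
def feel(phi):
    s=manip.state(); a=np.radians(phi); F=s['contact_force']
    print(s['time'],s['tool_pos'].round(4),yang(s['tool_rot'])[0].round(1),'F',F.round(2),'tang',F@[-np.sin(a),np.cos(a),0])
E
python3 - <<'E'
from h import *
feel(-94.5); print(tgt(-94.5,.03),manip.state()['gripper_width'],yang(manip.state()['tool_rot'])[1]); grab('wrist','w1')
E
```

```text
2.1 [ 0.5742 -0.1377  0.1199] -3.7 F [-1.28  0.34  1.03] tang -1.3059238253346959
[ 0.57375532 -0.13191814] 0.0012011052933171085 [-2.35097343e-05  3.05816785e-05 -9.99999999e-01]
```

View pics/w1.png

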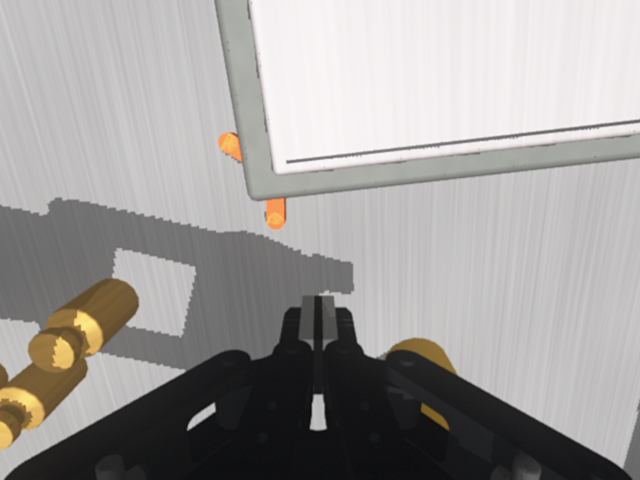

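The wrist view shows the base's near right corner at about (250,200) and the arm tips at about (277,228) and (219,140). The closed fingertips are at about (318,300).

```bash
python3 - <<'E'
from h import *
p=np.array([.5742,-.1377,.1199]); print('tcp px',proj('w1',p),[proj('w1',p+np.array(d)) for d in([.0145,0,0],[-.0145,0,0],[0,.011,0],[0,-.011,0])])
th=np.radians(2.8);R=np.array([[np.cos(th),-np.sin(th)],[np.sin(th),np.cos(th)]])
c=ray('w1',251,199,.051)[:2]; print('corner',c,'wheel',c+R@[.015,.015])
for u,v in((277,229),(219,141)):
    q=ray('w1',u,v,.018)[:2]; d=q-W; print(q,np.hypot(*d),np.degrees(np.arctan2(d[1],d[0])))
feel(-94.5)
E
```

```text
tcp px [318.53976103 313.68634297] [array([351.6794011 , 311.75090669]), array([285.51698448, 315.61495414]), array([316.88988666, 290.71096815]), array([320.12219803, 335.72261669])]
corner [ 0.53722975 -0.09714704] wheel [ 0.55147909 -0.08143221]
[ 0.54626577 -0.12485542] 0.039169074892801956 -91.51303336702104
[ 0.51460593 -0.06373284] 0.03938855633221845 146.10283033961474
2.15 [ 0.5721 -0.1334  0.1135] -3.5 F [-3.14  2.95 -2.56] tang -3.3594321009916706
```

Request:
play_rows([
  [[0, 0, 0, 0, 0, 0, 0], [0, 0, -0.01, 0, 0, 0, 0], [0, 0, -0.02, 0, 0, 0, 0], [0, 0, -0.02, 0, 0, 0, 0], [0, 0, -0.02, 0, 0, 0, 0], [0, 0, -0.02, 0, 0, 0, 0], [0, 0, -0.01, 0, 0, 0, 0], [0, 0, -0.005, 0, 0, 0, 0], [0, 0, 0, 0, 0, 0, 0], [0, 0, 0, 0, 0, 0, 0]],
])

```text
time: 3.15
tool_pos: [0.5744, -0.1395, 0.0176]
tool_rot: [0.001, 0.731, 0.683, 0.0]
contact_force: [-0.4, -0.6, 0.2]
gripper_width: 0.001
grasp_force: 0.0
```

```bash
cat >> h.py <<'E'
def plan(p0,p1,s,n,step=.0005,rz=None):
    # rows of deltas from arm angle p0 to p1 (deg), cumulative rounding
    prev=np.zeros(2);o=tgt(p0,s)
    for k in range(1,n+1):
        c=np.round((tgt(p0+(p1-p0)*k/n,s)-o)/step)*step; print((c-prev).round(4).tolist(),end=' '); prev=c
    print('rz',(p1-p0)/n)
E
python3 - <<'E'
from h import *
feel(-93); print(tgt(-93,.03),tgt(-93,.02))
for a in(-93,-133,-173,-213): plan(a,a-40,.02,10)
E
```

```text
3.15 [ 0.5744 -0.1395  0.0176] -3.9 F [-0.4  -0.61  0.16] tang -0.3717857744918139
[ 0.5749561  -0.13120978] [ 0.56496981 -0.13068642]
[-0.003, -0.001] [-0.0035, -0.001] [-0.003, -0.0005] [-0.0035, -0.0005] [-0.0035, -0.0005] [-0.0035, 0.0] [-0.003, 0.0005] [-0.0035, 0.0005] [-0.0035, 0.0005] [-0.003, 0.001] rz -4.0
[-0.003, 0.001] [-0.003, 0.0015] [-0.003, 0.0015] [-0.003, 0.002] [-0.0025, 0.002] [-0.003, 0.002] [-0.002, 0.0025] [-0.0025, 0.0025] [-0.002, 0.003] [-0.002, 0.0025] rz -4.0
[-0.0015, 0.003] [-0.0015, 0.003] [-0.0015, 0.003] [-0.001, 0.0035] [-0.0005, 0.003] [-0.0005, 0.0035] [-0.0005, 0.0035] [0.0, 0.003] [0.0, 0.0035] [0.0005, 0.0035] rz -4.0
[0.0005, 0.0035] [0.001, 0.003] [0.001, 0.0035] [0.0015, 0.003] [0.0015, 0.003] [0.0015, 0.003] [0.002, 0.0025] [0.002, 0.0025] [0.0025, 0.0025] [0.0025, 0.0025] rz -4.0
```

Request:
play_rows([
  [[0, 0.004, -0.002, 0, 0, 0, 0], [0, 0.004, -0.002, 0, 0, 0, 0], [-0.003, 0, 0, 0, 0, 0, 0], [-0.003, 0, 0, 0, 0, 0, 0], [-0.003, 0, 0, 0, 0, 0, 0], [-0.003, -0.001, 0, 0, 0, -4, 0], [-0.0035, -0.001, 0, 0, 0, -4, 0], [-0.003, -0.0005, 0, 0, 0, -4, 0], [-0.0035, -0.0005, 0, 0, 0, -4, 0], [-0.0035, -0.0005, 0, 0, 0, -4, 0]],
])

```text
time: 4.15
tool_pos: [0.5481, -0.1347, 0.0126]
tool_rot: [0.0, 0.839, 0.544, 0.0]
contact_force: [1.2, -0.0, 0.1]
gripper_width: -0.0
grasp_force: 0.4
```

```bash
python3 - <<'E'
from h import *
feel(-113); print(tgt(-113,.02)); d=grab('wrist','w2')
cv2.imwrite('pics/w2c.png',cv2.resize(d['frame'][120:400,160:480],(640,560)))
E
```

```text
4.15 [ 0.5481 -0.1347  0.0126] -24.1 F [ 1.2  -0.01  0.08] tang 1.1052787862259772
[ 0.54851793 -0.13401684]
```

View pics/w2c.png

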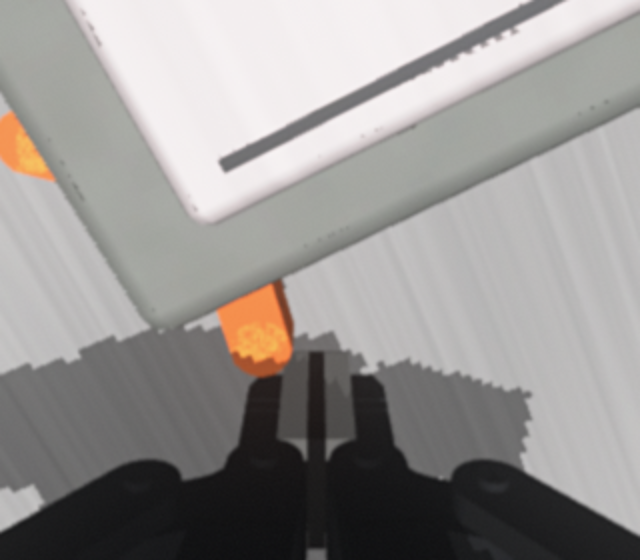

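The wrist crop shows the tip's inner corner touching the arm's end, with the arm lagging slightly. The tips are thinner than assumed, so I'll use s=14 mm and r=42 mm.

```bash
cat >> h.py <<'E'
def tgt(phi,s=.014,r=.042):
    a=np.radians(phi); return W+r*np.array([np.cos(a),np.sin(a)])+s*np.array([-np.sin(a),np.cos(a)])
E
python3 - <<'E'
from h import *
print(tgt(-108)-tgt(-113,.02,.044))
for a in(-108,-148,-188): plan(a,a-40,.014,10)
E
```

```text
[-0.00088185  0.00404622]
[-0.003, 0.0] [-0.003, 0.0005] [-0.003, 0.0005] [-0.003, 0.0005] [-0.003, 0.001] [-0.003, 0.001] [-0.003, 0.0015] [-0.0025, 0.0015] [-0.0025, 0.002] [-0.0025, 0.0015] rz -4.0
[-0.0025, 0.002] [-0.002, 0.0025] [-0.002, 0.002] [-0.002, 0.0025] [-0.0015, 0.0025] [-0.0015, 0.003] [-0.001, 0.0025] [-0.0015, 0.003] [-0.0005, 0.003] [-0.001, 0.003] rz -4.0
[-0.0005, 0.003] [0.0, 0.003] [0.0, 0.003] [0.0, 0.0035] [0.0005, 0.003] [0.0005, 0.003] [0.001, 0.003] [0.001, 0.003] [0.001, 0.0025] [0.0015, 0.003] rz -4.0
```

Request:
play_rows([
  [[-0.003, 0.002, 0, 0, 0, -2, 0], [-0.003, 0.0025, 0, 0, 0, -2, 0], [-0.004, 0.0005, 0, 0, 0, -2, 0], [-0.003, 0.0005, 0, 0, 0, -4, 0], [-0.003, 0.001, 0, 0, 0, -4, 0], [-0.003, 0.001, 0, 0, 0, -4, 0], [-0.003, 0.0015, 0, 0, 0, -4, 0], [-0.0025, 0.0015, 0, 0, 0, -4, 0], [-0.0025, 0.002, 0, 0, 0, -4, 0], [-0.0025, 0.0015, 0, 0, 0, -4, 0]],
])

```text
time: 5.2
tool_pos: [0.5172, -0.1222, 0.0123]
tool_rot: [0.001, 0.961, 0.276, -0.002]
contact_force: [-4.6, -6.3, 1.9]
gripper_width: -0.002
grasp_force: 3.3
```

Request:
play_rows([
  [[-0.0025, 0.002, 0, 0, 0, -4, 0], [-0.002, 0.0025, 0, 0, 0, -4, 0], [-0.002, 0.002, 0, 0, 0, -4, 0], [-0.002, 0.0025, 0, 0, 0, -4, 0], [-0.0015, 0.0025, 0, 0, 0, -4, 0]],
])

```text
time: 5.7
tool_pos: [0.5065, -0.1101, 0.0121]
tool_rot: [0.001, 0.994, 0.105, -0.003]
contact_force: [-6.7, -5.9, 4.6]
gripper_width: 0.002
grasp_force: 3.8
```

```bash
python3 - <<'E'
from h import *
feel(-168); print(tgt(-168))
E
```

```text
5.7 [ 0.5065 -0.1101  0.0121] -77.9 F [-6.7  -5.87  4.57] tang 4.348932476332648
[ 0.50912856 -0.10812636]
```

```bash
python3 - <<'E'
from h import *
d=grab('wrist','w3'); cv2.imwrite('pics/w3c.png',cv2.resize(d['frame'][120:400,160:480],(640,560)));feel(-168)
E
```

```text
5.75 [ 0.5063 -0.1096  0.012 ] -78.1 F [-6.15 -3.75  2.51] tang 2.3889803127017912
```

View pics/w3c.png

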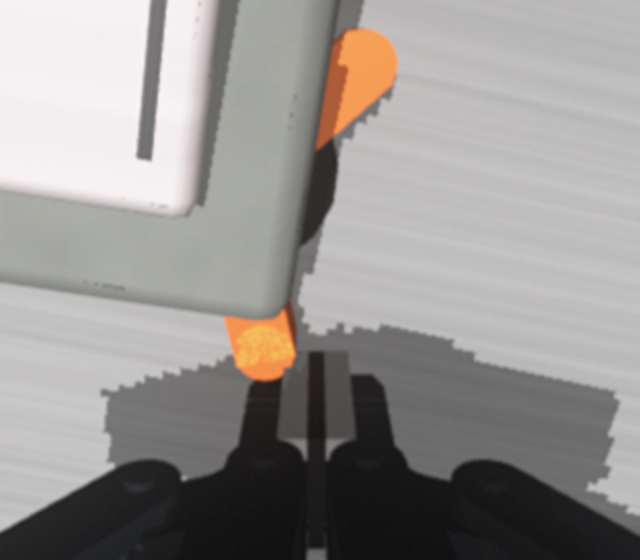

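The wrist view shows the arm's end against the inner edge of the wider black finger part, at crop (265,375), and not against the thin tip. I'll work out where that part starts.

```bash
python3 - <<'E'
from h import *
c=np.load('pics/w1.npz');print('cam',-c['R'].T@c['t'].ravel())
p=np.array([.573,-.1355,.1165])  # between readings
ta=np.radians(-3.6);y=np.array([np.cos(ta),np.sin(ta),0]);x=np.array([-np.sin(ta),np.cos(ta),0])
for yy,xx,dz in[(0,0,0),(.008,.011,0),(.0145,.011,0),(.0145,.011,.01),(.0145,.011,.02),(.0145,.011,.03),(.0145,.005,0),(.0145,.008,.005)]:
    print(yy,xx,dz,proj('w1',p+yy*y+xx*x+[0,0,dz]))
# arm tips now in w3
for u,v in((160+268/2,120+381/2),(160+395/2,120+65/2)):
    q=ray('w3',u,v,.02)[:2]; d=q-W; print(q,np.hypot(*d),np.degrees(np.arctan2(d[1],d[0])))
q=ray('w3',160+270/2,120+318/2,.051); print('corner',q)
E
```

```text
cam [ 0.5787815  -0.06146532  0.26190573]
0 0 0 [315.5109244  305.73038066]
0.008 0.011 0 [333.7824249  282.88119776]
0.0145 0.011 0 [348.71000573 282.8508778 ]
0.0145 0.011 0.01 [350.70779884 292.65059171]
0.0145 0.011 0.02 [352.980448   303.79854872]
0.0145 0.011 0.03 [355.58886535 316.5935392 ]
0.0145 0.005 0 [348.38807457 295.41235811]
0.0145 0.008 0.005 [349.50517692 294.08238291]
[ 0.51021107 -0.09977635] 0.03967030099594694 -159.2167582741714
[ 0.57697803 -0.11006294] 0.03839710833973028 -39.3828526371601
corner [ 0.53749889 -0.09674158  0.051     ]
```

```bash
sed -i 's/^W=.*/W=np.array([.5474,-.0852])/; s/s=.014,r=.042/s=.014,r=.038/' h.py; python3 - <<'E'
from h import *
now=np.array([.5091,-.1081]); A=tgt(-159,.022,.0468);B=tgt(-159,.022);C=tgt(-159,.016)
print((A-now)*1e3,(B-A)*1e3,(C-B)*1e3)
for a in(-159,-199): plan(a,a-40,.014,10)
E
```

```text
[  2.49253093 -14.41038942] [8.21550775 3.15363796] [-2.1502077   5.60148256]
[-0.002, 0.002] [-0.0015, 0.0025] [-0.0015, 0.0025] [-0.001, 0.0025] [-0.0015, 0.0025] [-0.0005, 0.0025] [-0.001, 0.003] [-0.0005, 0.0025] [-0.0005, 0.003] [0.0, 0.003] rz -4.0
[0.0, 0.003] [0.0005, 0.0025] [0.0, 0.003] [0.001, 0.0025] [0.0005, 0.003] [0.001, 0.0025] [0.0015, 0.0025] [0.001, 0.0025] [0.0015, 0.0025] [0.002, 0.002] rz -4.0
```

Request:
play_rows([
  [[0.001, -0.005, 0.002, 0, 0, 3, 0], [0.001, -0.005, 0.002, 0, 0, 3, 0], [0.0005, -0.0045, 0, 0, 0, 2, 0], [0.003, 0.001, 0, 0, 0, 0, 0], [0.003, 0.001, 0, 0, 0, 0, 0], [0.002, 0.001, 0, 0, 0, 0, 0], [0, 0, 0, 0, 0, 0, 0], [0, 0, 0, 0, 0, 0, 0]],
])

```text
time: 6.55
tool_pos: [0.5191, -0.1202, 0.0162]
tool_rot: [-0.0, 0.985, 0.175, -0.0]
contact_force: [-0.0, 0.4, -0.2]
gripper_width: 0.001
grasp_force: 0.0
```

Request:
play_rows([
  [[-0.001, 0.0025, 0, 0, 0, 0, 0], [-0.001, 0.003, 0, 0, 0, 0, 0], [-0.001, 0.002, 0, 0, 0, 0, 0], [-0.002, 0.002, 0, 0, 0, -4, 0], [-0.0015, 0.0025, 0, 0, 0, -4, 0]],
])

```text
time: 7.05
tool_pos: [0.5125, -0.1085, 0.0165]
tool_rot: [0.0, 0.995, 0.104, 0.0]
contact_force: [-0.1, -1.6, 0.9]
gripper_width: -0.003
grasp_force: 0.8
```

```bash
python3 - <<'E'
from h import *
feel(-167); print(tgt(-167))
E
```

```text
7.05 [ 0.5125 -0.1085  0.0165] -78.0 F [-0.12 -1.63  0.87] tang 1.5585742011233104
[ 0.51352325 -0.10738932]
```

Request:
play_rows([
  [[-0.0015, 0.0025, 0, 0, 0, -4, 0], [-0.001, 0.0025, 0, 0, 0, -4, 0], [-0.0015, 0.0025, 0, 0, 0, -4, 0]],
])

```text
time: 7.35
tool_pos: [0.5084, -0.101, 0.0165]
tool_rot: [0.0, 1.0, -0.0, -0.0]
contact_force: [0.4, -1.1, 1.3]
gripper_width: 0.005
grasp_force: 0.9
```

```bash
python3 - <<'E'
from h import *
feel(-179)
E
```

```text
7.35 [ 0.5084 -0.101   0.0165] -90.0 F [ 0.43 -1.13  1.33] tang 1.1406413173491807
```

Request:
play_rows([
  [[-0.0005, 0.0025, 0, 0, 0, -4, 0], [-0.001, 0.003, 0, 0, 0, -4, 0], [-0.0005, 0.0025, 0, 0, 0, -4, 0], [-0.0005, 0.003, 0, 0, 0, -4, 0]],
])

```text
time: 7.75
tool_pos: [0.5053, -0.0899, 0.0164]
tool_rot: [0.0, 0.99, -0.14, -0.001]
contact_force: [-2.9, -0.7, 2.8]
gripper_width: -0.001
grasp_force: 1.9
```

```bash
python3 - <<'E'
from h import *
feel(-195); print(tgt(-195))
E
```

```text
7.75 [ 0.5053 -0.0899  0.0164] -106.0 F [-2.89 -0.69  2.84] tang 1.4121946716153764
[ 0.50707135 -0.08888784]
```

Request:
play_rows([
  [[0, 0.003, 0, 0, 0, -4, 0], [0, 0.003, 0, 0, 0, -4, 0], [0.0005, 0.0025, 0, 0, 0, -4, 0]],
])

```text
time: 8.05
tool_pos: [0.5053, -0.0811, 0.0163]
tool_rot: [0.0, 0.97, -0.242, -0.002]
contact_force: [-3.9, -1.2, 5.0]
gripper_width: 0.002
grasp_force: 3.1
```

```bash
python3 - <<'E'
from h import *
feel(-207); print(tgt(-207))
plan(-207,-239,.014,8)
E
```

```text
8.05 [ 0.5053 -0.0811  0.0163] -118.0 F [-3.9  -1.15  4.97] tang 2.7999509729341097
[ 0.50718589 -0.08042245]
[0.0005, 0.003] [0.0005, 0.0025] [0.001, 0.003] [0.001, 0.0025] [0.001, 0.0025] [0.0015, 0.0025] [0.0015, 0.0025] [0.0015, 0.002] rz -4.0
```

```bash
python3 - <<'E'
from h import *
d=grab('wrist','w4'); cv2.imwrite('pics/w4c.png',cv2.resize(d['frame'][60:410,120:520],(640,560)));feel(-207)
E
```

```text
8.1 [ 0.5054 -0.0808  0.0163] -118.1 F [-4.36  0.88  4.49] tang 1.1956045725999376
```

View pics/w4c.png

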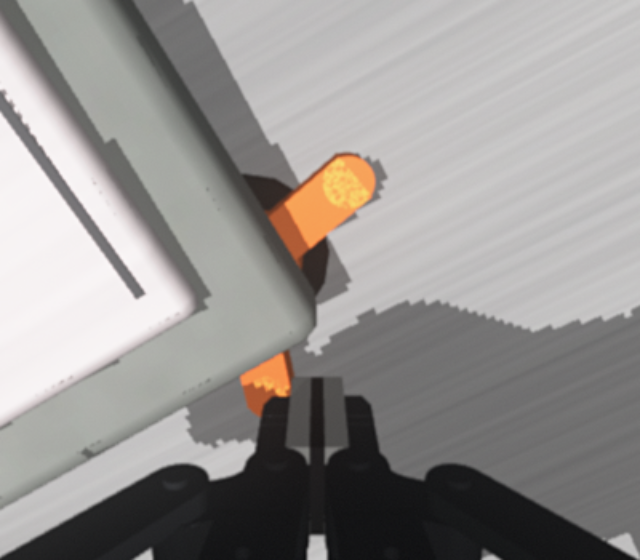

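```bash
python3 - <<'E'
from h import *
g=lambda x,y,z:ray('w4',120+x*.625,60+y*.625,z)[:2]
q=g(376,173,.021); d=q-W; print('free arm',np.hypot(*d),np.degrees(np.arctan2(d[1],d[0])))
q=g(255,413,.016); d=q-W; print('pushed arm',np.hypot(*d),np.degrees(np.arctan2(d[1],d[0])))
c=g(312,312,.051); print('corner',c)
p=np.array([.5054,-.0808]); 
for f in(-196,-200,-207):
    a=np.radians(f);d=p-W;print(f,d@[np.cos(a),np.sin(a)],d@[-np.sin(a),np.cos(a)])
now=tgt(-207)
for k in((-200,.014),(-200,.020),(-200,.016),(-200,.012)):print(k,(tgt(*k)-now)*1e3)
E
```

```text
free arm 0.03923972465029518 -79.53988360200843
pushed arm 0.04095911023287421 151.9606175497291
corner [ 0.54049    -0.09959075]
-196 0.04158579559500423 0.007347217482185364
-200 0.04097197870364113 0.0102301984882201
-207 0.03941983221476549 0.01514717228263216
(-200, 0.014) [-0.28248668 -4.9364789 ]
(-200, 0.02) [ -2.33460754 -10.57463462]
(-200, 0.016) [-0.96652697 -6.81586414]
(-200, 0.012) [ 0.40155361 -3.05709365]
```

Request:
play_rows([
  [[-0.001, -0.005, 0, 0, 0, 2, 0], [-0.0015, -0.0055, 0.002, 0, 0, 2, 0], [0, 0, 0.002, 0, 0, 1, 0], [0, 0, 0, 0, 0, 0, 0], [0, 0, 0, 0, 0, 0, 0]],
])

```text
time: 8.6
tool_pos: [0.5042, -0.0918, 0.0203]
tool_rot: [-0.0, 0.98, -0.198, 0.0]
contact_force: [0.3, -0.1, -0.5]
gripper_width: -0.0
grasp_force: 0.0
```

```bash
python3 - <<'E'
from h import *
feel(-202); b=tgt(-200,.02)
print(b,(tgt(-202,.014)-b)*1e3); plan(-202,-226,.014,8)
E
```

```text
8.6 [ 0.5042 -0.0918  0.0203] -112.9 F [ 0.35 -0.1  -0.52] tang -0.03656089060535339
[ 0.50485128 -0.09099709] [2.07124368 7.05156356]
[0.0, 0.002] [0.0005, 0.002] [0.0, 0.0025] [0.0005, 0.002] [0.0005, 0.002] [0.001, 0.002] [0.0005, 0.002] [0.001, 0.002] rz -3.0
```

Request:
play_rows([
  [[0.001, 0.0025, -0.0015, 0, 0, 0, 0], [0.0005, 0.0025, 0, 0, 0, 0, 0], [0.0005, 0.002, 0, 0, 0, 0, 0], [0, 0.002, 0, 0, 0, -3, 0], [0.0005, 0.002, 0, 0, 0, -3, 0]],
])

```text
time: 9.1
tool_pos: [0.506, -0.0807, 0.0185]
tool_rot: [0.0, 0.968, -0.25, -0.001]
contact_force: [-1.9, -0.7, 0.2]
gripper_width: -0.003
grasp_force: 0.7
```

```bash
python3 - <<'E'
from h import *
feel(-208); print(tgt(-208))
E
```

```text
9.1 [ 0.506  -0.0807  0.0185] -119.0 F [-1.93 -0.73  0.21] tang 1.554506774760365
[ 0.50727539 -0.07972135]
```

Request:
play_rows([
  [[0, 0.0025, 0, 0, 0, -3, 0], [0.0005, 0.002, 0, 0, 0, -3, 0], [0.0005, 0.002, 0, 0, 0, -3, 0], [0.001, 0.002, 0, 0, 0, -3, 0]],
])

```text
time: 9.5
tool_pos: [0.5078, -0.072, 0.0184]
tool_rot: [0.0, 0.937, -0.35, -0.001]
contact_force: [-1.5, 0.4, 0.3]
gripper_width: -0.005
grasp_force: 0.7
```

```bash
python3 - <<'E'
from h import *
feel(-220); print(tgt(-220)); plan(-220,-244,.014,8)
E
```

```text
9.5 [ 0.5078 -0.072   0.0184] -131.0 F [-1.48  0.39  0.3 ] tang 0.6491533578701738
[ 0.50929128 -0.07149869]
[0.001, 0.002] [0.0005, 0.002] [0.001, 0.002] [0.001, 0.0015] [0.0015, 0.002] [0.001, 0.0015] [0.0015, 0.0015] [0.0015, 0.002] rz -3.0
```

Request:
play_rows([
  [[0.001, 0.002, 0, 0, 0, -3, 0], [0.0005, 0.002, 0, 0, 0, -3, 0], [0.001, 0.002, 0, 0, 0, -3, 0], [0.001, 0.0015, 0, 0, 0, -3, 0]],
])

```text
time: 9.9
tool_pos: [0.5114, -0.0644, 0.0183]
tool_rot: [0.0, 0.895, -0.446, -0.001]
contact_force: [-2.2, -0.2, -0.0]
gripper_width: -0.0
grasp_force: 0.7
```

```bash
python3 - <<'E'
from h import *
feel(-232); d=grab('wrist','w5'); cv2.imwrite('pics/w5c.png',cv2.resize(d['frame'][60:410,120:520],(640,560)))
E
```

```text
9.9 [ 0.5114 -0.0644  0.0183] -143.0 F [-2.21 -0.24 -0.04] tang 1.8885008180022869
```

View pics/w5c.png

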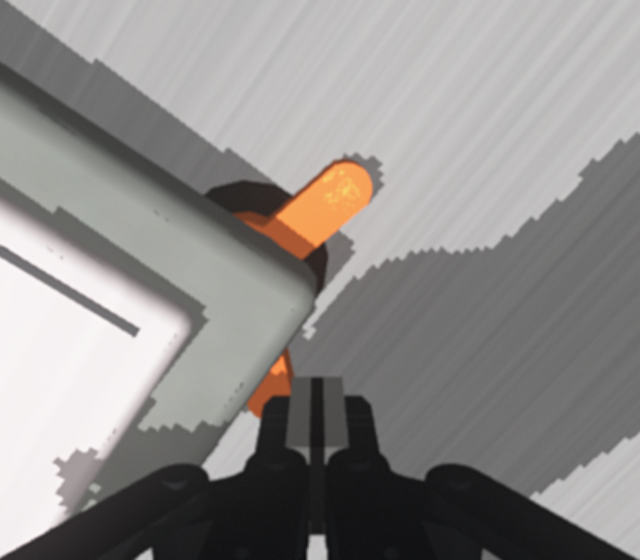

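```bash
python3 - <<'E'
from h import *
g=lambda x,y,z:ray('w5',120+x*.625,60+y*.625,z)[:2]
q=g(373,176,.021); d=q-W; f=np.degrees(np.arctan2(d[1],d[0]));print('free arm',np.hypot(*d),f)
f=-104
n=tgt(-232);b=tgt(-228,.026); e=tgt(f,.03);h=tgt(f,.016);print(n,(b-n)*1e3,(e-b)*1e3,(h-e)*1e3)
plan(f,f-40,.014,10);plan(f-40,f-80,.014,10)
E
```

```text
free arm 0.03912638510585173 -103.99009315145754
[ 0.51297271 -0.06387485] [-10.32144189 -10.48304038] [ 64.66456826 -54.97100207] [-13.58414017   3.38690654]
[-0.003, -0.0] [-0.0025, 0.0] [-0.003, 0.0] [-0.003, 0.0005] [-0.0025, 0.0005] [-0.003, 0.0005] [-0.0025, 0.001] [-0.0025, 0.0015] [-0.0025, 0.001] [-0.0025, 0.0015] rz -4.0
[-0.0025, 0.0015] [-0.002, 0.002] [-0.002, 0.002] [-0.002, 0.002] [-0.0015, 0.002] [-0.0015, 0.0025] [-0.0015, 0.0025] [-0.0015, 0.0025] [-0.001, 0.0025] [-0.001, 0.003] rz -4.0
```

Request:
play_rows([
  [[-0.003, -0.003, 0, 0, 0, 0, 0], [-0.0035, -0.0035, 0, 0, 0, 0, 0], [-0.004, -0.004, 0, 0, 0, 0, 0], [0, 0, 0.025, 0, 0, 8, 0], [0, 0, 0.04, 0, 0, 8, 0], [0.004, -0.004, 0, 0, 0, 8, 0], [0.005, -0.004, 0, 0, 0, 8, 0], [0.005, -0.004, 0, 0, 0, 8, 0], [0.005, -0.004, 0, 0, 0, 8, 0], [0.005, -0.004, 0, 0, 0, 8, 0]],
])

```text
time: 10.95
tool_pos: [0.5255, -0.096, 0.0839]
tool_rot: [0.0, 1.0, 0.03, 0.0]
contact_force: [0.0, 0.1, -0.1]
gripper_width: 0.001
grasp_force: 0.0
```

Request:
play_rows([
  [[0.005, -0.005, 0, 0, 0, 8, 0], [0.005, -0.005, 0, 0, 0, 8, 0], [0.005, -0.005, 0, 0, 0, 8, 0], [0.005, -0.005, 0, 0, 0, 8, 0], [0.005, -0.005, 0, 0, 0, 8, 0], [0.005, -0.003, 0, 0, 0, 8, 0], [0.005, -0.003, 0, 0, 0, 8, 0], [0.005, -0.003, 0, 0, 0, 8, 0], [0, 0, 0, 0, 0, 8, 0], [0, 0, 0, 0, 0, 0, 0]],
])

```text
time: 11.95
tool_pos: [0.5654, -0.1299, 0.0838]
tool_rot: [0.0, 0.793, 0.609, 0.0]
contact_force: [-1.1, 0.1, 0.3]
gripper_width: 0.002
grasp_force: 0.0
```

```bash
python3 - <<'E'
from h import *
feel(-104); print(tgt(-104,.03))
E
```

```text
11.95 [ 0.5654 -0.1299  0.0838] -14.9 F [-1.13  0.09  0.3 ] tang -1.116882312787204
[ 0.56731584 -0.12932889]
```

Request:
play_rows([
  [[0.002, 0, -0.01, 0, 0, 0, 0], [0, 0, -0.015, 0, 0, 0, 0], [0, 0, -0.015, 0, 0, 0, 0], [0, 0, -0.015, 0, 0, 0, 0], [0, 0, -0.01, 0, 0, 0, 0], [0, 0, 0, 0, 0, 0, 0], [-0.004, 0.001, 0, 0, 0, 0, 0], [-0.004, 0.001, 0, 0, 0, 0, 0], [-0.003, 0.001, 0, 0, 0, 0, 0], [-0.003, 0.0, 0, 0, 0, 0, 0]],
])

```text
time: 12.95
tool_pos: [0.5537, -0.1264, 0.0195]
tool_rot: [0.001, 0.793, 0.61, 0.0]
contact_force: [-0.5, -0.5, 0.5]
gripper_width: -0.001
grasp_force: 0.0
```

Request:
play_rows([
  [[-0.003, 0, 0, 0, 0, -4, 0], [-0.0025, 0, 0, 0, 0, -4, 0], [-0.003, 0, 0, 0, 0, -4, 0]],
])

```text
time: 13.25
tool_pos: [0.5455, -0.1266, 0.0195]
tool_rot: [0.001, 0.853, 0.522, 0.001]
contact_force: [-0.0, -0.4, -0.0]
gripper_width: 0.003
grasp_force: 0.5
```

```bash
python3 - <<'E'
from h import *
feel(-116); print(tgt(-116))
E
```

```text
13.25 [ 0.5455 -0.1266  0.0195] -27.1 F [-0.03 -0.39 -0.05] tang 0.14481058283661472
[ 0.54332501 -0.12549137]
```

Request:
play_rows([
  [[-0.003, 0.001, -0.001, 0, 0, -4, 0], [-0.0025, 0.001, 0, 0, 0, -4, 0], [-0.003, 0.0005, 0, 0, 0, -4, 0]],
])

```text
time: 13.55
tool_pos: [0.5373, -0.1245, 0.0187]
tool_rot: [0.001, 0.903, 0.43, 0.001]
contact_force: [2.3, -0.6, -1.0]
gripper_width: 0.003
grasp_force: 1.0
```

```bash
python3 - <<'E'
from h import *
feel(-128); print(tgt(-128)); plan(-128,-152,.014,8);plan(-152,-176,.014,8);plan(-176,-200,.014,8)
E
```

```text
13.55 [ 0.5373 -0.1245  0.0187] -39.1 F [ 2.3  -0.58 -0.98] tang 2.1656688355449463
[ 0.53503701 -0.12376367]
[-0.002, 0.0005] [-0.002, 0.001] [-0.002, 0.001] [-0.0015, 0.001] [-0.002, 0.001] [-0.002, 0.001] [-0.0015, 0.0015] [-0.0015, 0.0015] rz -3.0
[-0.0015, 0.0015] [-0.0015, 0.0015] [-0.0015, 0.0015] [-0.001, 0.002] [-0.0015, 0.0015] [-0.001, 0.002] [-0.001, 0.0015] [-0.001, 0.002] rz -3.0
[-0.001, 0.002] [-0.0005, 0.002] [-0.0005, 0.002] [-0.0005, 0.002] [-0.0005, 0.002] [-0.0005, 0.002] [0.0, 0.0025] [0.0, 0.002] rz -3.0
```

Tangential force is 2.2 N, so the pad may be starting to bear. Small steps from here.

Request:
play_rows([
  [[-0.002, 0.0005, 0, 0, 0, -3, 0], [-0.002, 0.001, 0, 0, 0, -3, 0], [-0.002, 0.001, 0, 0, 0, -3, 0]],
])

```text
time: 13.85
tool_pos: [0.5315, -0.1224, 0.0188]
tool_rot: [0.002, 0.934, 0.358, 0.001]
contact_force: [1.9, -2.4, -0.3]
gripper_width: 0.004
grasp_force: 1.7
```

```bash
python3 - <<'E'
from h import *
feel(-137); print(tgt(-137))
E
```

```text
13.85 [ 0.5315 -0.1224  0.0188] -48.0 F [ 1.88 -2.44 -0.29] tang 3.0634755848634168
[ 0.52915654 -0.12135489]
```

Request:
play_rows([
  [[-0.0015, 0.001, 0, 0, 0, -3, 0], [-0.002, 0.001, 0, 0, 0, -3, 0], [-0.002, 0.001, 0, 0, 0, -3, 0]],
])

```text
time: 14.15
tool_pos: [0.5263, -0.1197, 0.0188]
tool_rot: [0.002, 0.959, 0.284, 0.001]
contact_force: [3.6, -3.2, -1.0]
gripper_width: 0.002
grasp_force: 2.1
```

```bash
python3 - <<'E'
from h import *
feel(-146); print(tgt(-146)); feel(-146)
E
```

```text
14.15 [ 0.5263 -0.1197  0.0188] -57.0 F [ 3.61 -3.18 -0.97] tang 4.650095952325517
[ 0.52372527 -0.11805586]
14.15 [ 0.5263 -0.1197  0.0188] -57.0 F [ 3.61 -3.18 -0.97] tang 4.650095952325517
```

Request:
play_rows([
  [[0, 0, 0, 0, 0, 0, 0], [0, 0, 0, 0, 0, 0, 0]],
])

```text
time: 14.35
tool_pos: [0.526, -0.1194, 0.0187]
tool_rot: [0.001, 0.958, 0.285, 0.001]
contact_force: [2.9, -4.3, -0.2]
gripper_width: 0.001
grasp_force: 2.5
```

```bash
python3 - <<'E'
from h import *
feel(-142); d=manip.state()['tool_pos'][:2]-W
print(np.hypot(*d)*1e3, [(p,(d@[np.cos(a),np.sin(a)]*1e3).round(1),(d@[-np.sin(a),np.cos(a)]*1e3).round(1)) for p in(-136,-140,-144) for a in[np.radians(p)]], manip.state()['ft_torque'])
n=tgt(-146);print((tgt(-146,.03)-n)*1e3)
E
```

```text
14.35 [ 0.526  -0.1194  0.0187] -56.8 F [ 2.94 -4.33 -0.24] tang 5.224322414624401
40.30020947448401 [(-136, np.float64(39.1), np.float64(9.7)), (-140, np.float64(38.3), np.float64(12.4)), (-144, np.float64(37.4), np.float64(15.1))] [-0.74289539 -0.41256882 -0.0156375 ]
[  8.94708646 -13.26460116]
```

Request:
play_rows([
  [[0, 0, 0, 0, 0, 0, 0], [0, 0, 0, 0, 0, 0, 0], [0, 0, 0, 0, 0, 0, 0]],
])

```text
time: 14.65
tool_pos: [0.5259, -0.1192, 0.0186]
tool_rot: [0.001, 0.958, 0.285, 0.001]
contact_force: [1.6, -5.5, 1.9]
gripper_width: 0.0
grasp_force: 2.5
```

```bash
python3 - <<'E'
from h import *
feel(-142); manip.grab_frame('top'); feel(-142); grab('wrist','w6'); feel(-142)
E
```

```text
14.65 [ 0.5259 -0.1192  0.0186] -56.9 F [ 1.6  -5.52  1.95] tang 5.337268051304613
14.7 [ 0.5259 -0.1192  0.0186] -56.9 F [ 2.25 -4.62  0.29] tang 5.0247175272766205
14.75 [ 0.5259 -0.1192  0.0187] -56.9 F [ 1.97 -4.54  1.19] tang 4.793296102094819
```

```bash
cat >> h.py <<'E'
def arms(f):
    im=cv2.imread(f'pics/{f}.png'); h=cv2.cvtColor(im,cv2.COLOR_BGR2HSV); m=cv2.inRange(h,(3,150,120),(22,255,255))
    v,u=np.nonzero(m)
    P=np.array([ray(f,a,b,.022)[:2] for a,b in zip(u,v)])-W
    r=np.hypot(*P.T); P=P[(r>.022)&(r<.042)]; an=np.degrees(np.arctan2(P[:,1],P[:,0]))
    hst,e=np.histogram(an,bins=range(-180,181,10)); print(f,[(int(x),int(k)) for x,k in zip(e,hst) if k>5])
    r=np.hypot(*P.T); s=r>.036; hst,e=np.histogram(an[s],bins=range(-180,181,5)); print('  tips',[(int(x),int(k)) for x,k in zip(e,hst) if k>3])
    # fit wheel angle mod 120 by arm-shape score
    def score(p):
        return sum((np.abs(-P[:,0]*np.sin(np.radians(p+k))+P[:,1]*np.cos(np.radians(p+k)))<.0062)&((P@[np.cos(np.radians(p+k)),np.sin(np.radians(p+k))])>0) for k in(0,120,240)).sum()
    S=[(score(p),p) for p in np.arange(-180,-60,.5)]; mx=max(S)[0]; print('  phi',np.mean([p for q,p in S if q>=mx*.995]),mx,len(P))
E
python3 - <<'E'
from h import *
for f in('w2','w3','w4','w5','w6'):arms(f)
E
```

```text
w2 [(-110, 363), (-100, 486), (-90, 266), (-80, 13), (130, 181), (140, 264)]
  tips [(-105, 26), (-100, 46), (-95, 29), (130, 38), (135, 88), (140, 68), (145, 6)]
  phi -96.25 1515 1576
w3 [(-180, 9), (-170, 327), (-160, 393), (-150, 141), (-50, 282), (-40, 709), (-30, 288)]
  tips [(-165, 29), (-160, 49), (-155, 23), (-45, 20), (-40, 91), (-35, 109), (-30, 75), (-25, 9)]
  phi -156.0 2045 2149
w4 [(-90, 276), (-80, 492), (-70, 361), (-60, 27), (140, 46), (150, 324), (160, 280), (170, 67)]
  tips [(-85, 20), (-80, 66), (-75, 66), (-70, 31), (150, 19)]
  phi -74.5 1654 1873
w5 [(-120, 87), (-110, 537), (-100, 550), (-90, 142), (120, 86), (130, 178), (140, 175)]
  tips [(-110, 15), (-105, 49), (-100, 53), (-95, 18), (125, 26)]
  phi -99.75 1660 1755
w6 [(-150, 179), (-140, 172), (-130, 106)]
  tips [(-145, 5)]
  phi -138.25 454 457
```

```bash
python3 - <<'E'
from h import *
F=[];M=[]
for i in range(10):
    manip.grab_frame('top'); s=manip.state(); F.append(s['contact_force']);M.append(s['ft_torque'])
F=np.array(F);M=np.array(M);print(F.mean(0),F.std(0),M.mean(0),M.std(0))
f=F.mean(0);m=M.mean(0);a=np.radians(-140);A=np.array([np.cos(a),np.sin(a)]);T=np.array([-A[1],A[0]])
ft,fa=f[:2]@T,f[:2]@A; print('ft,fa',ft,fa,'delta mm',(m[2]-.0064*fa)/ft*1e3)
d=s['tool_pos'][:2]-W; print('torque on wheel about W (mNm)',(d[0]*f[1]-d[1]*f[0]+m[2])*1e3)
print(s['time'])
E
```

```text
[ 1.7119142  -5.10924367  1.7179533 ] [0.42747125 0.52914318 0.57959413] [-0.82117694 -0.31182399 -0.01702254] [0.02517575 0.0211641  0.02933704]
ft,fa 5.014304955502372 1.9727561659612516 delta mm -5.912719096441393
torque on wheel about W (mNm) 150.97464994821135
15.25
```

Request:
play_rows([
  [[0.0035, -0.004, 0, 0, 0, 0, 0], [0.003, -0.0035, 0, 0, 0, 0, 0], [0, 0, 0.015, 0, 0, 2, 0], [0, 0, 0.017, 0, 0, 5, 0], [-0.009, 0.0115, 0, 0, 0, 5, 0], [-0.009, 0.0115, 0, 0, 0, 3, 0], [-0.0095, 0.0115, 0, 0, 0, 0, 0], [0, 0, -0.015, 0, 0, 0, 0], [0, 0, -0.017, 0, 0, 0, 0], [0, 0, 0, 0, 0, 0, 0]],
])

```text
time: 16.25
tool_pos: [0.5014, -0.0905, 0.0143]
tool_rot: [-0.002, 0.913, 0.407, -0.002]
contact_force: [-0.3, -0.3, -0.9]
gripper_width: 0.004
grasp_force: 0.0
```

```bash
python3 - <<'E'
from h import *
feel(-140); grab('wrist','w7'); feel(-140); arms('w7'); p=manip.state()['tool_pos'][:2]
for f in(-140,-136,-132,-128): print(f,((tgt(f,-.0124)-p)*1e3).round(1))
E
```

```text
16.25 [ 0.5014 -0.0905  0.0143] -41.9 F [-0.31 -0.31 -0.87] tang 0.035013585644141317
16.3 [ 0.5025 -0.0909  0.0156] -41.9 F [-0.25  0.08  0.27] tang -0.2176194922473756
w7 [(-160, 56), (-150, 377), (-140, 368), (-130, 56)]
  tips [(-145, 24), (-140, 33), (-135, 14)]
  phi -139.0 852 857
-140 [ 7.9 -9.2]
-136 [  9.  -11.8]
-132 [ 10.3 -14.2]
-128 [ 11.8 -16.6]
```

Request:
play_rows([
  [[0.0015, -0.002, 0, 0, 0, 0, 0], [0.0015, -0.002, 0, 0, 0, 0, 0], [0.0015, -0.002, 0, 0, 0, 0, 0], [0.0015, -0.002, 0, 0, 0, 0, 0], [0.0015, -0.002, 0, 0, 0, 0, 0], [0.0015, -0.002, 0, 0, 0, 0, 0], [0.0015, -0.002, 0, 0, 0, 0, 0]],
])

```text
time: 17.0
tool_pos: [0.5143, -0.1052, 0.0177]
tool_rot: [-0.001, 0.913, 0.408, -0.0]
contact_force: [-3.0, 2.0, 1.7]
gripper_width: -0.004
grasp_force: 1.7
```

```bash
python3 - <<'E'
from h import *
feel(-134); p=manip.state()['tool_pos'][:2]
for f in(-140,-136,-132,-128): print(f,((tgt(f,-.0124)-p)*1e3).round(1))
E
```

```text
17.0 [ 0.5143 -0.1052  0.0177] -41.9 F [-2.99  1.96  1.68] tang -3.5123647168456973
-140 [-4.  5.]
-136 [-2.8  2.5]
-132 [-1.5  0. ]
-128 [-0.  -2.3]
```

Request:
play_rows([
  [[-0.004, 0.005, 0, 0, 0, 0, 0], [-0.004, 0.005, 0, 0, 0, 0, 0], [-0.003, 0.003, 0, 0, 0, 0, 0], [0, 0, 0.03, 0, 0, 0, 0], [0, 0, 0.04, 0, 0, 0, 0], [0, 0, 0.04, 0, 0, 0, 0], [-0.02, -0.02, 0.02, 0, 0, 0, 0], [-0.02, -0.03, 0.02, 0, 0, 0, 0], [-0.01, -0.03, 0, 0, 0, 0, 0.5], [0, -0.03, 0, 0, 0, 0, 1]],
])

```text
time: 18.0
tool_pos: [0.4529, -0.2033, 0.169]
tool_rot: [0.001, 0.913, 0.408, 0.001]
contact_force: [1.4, 0.1, -0.8]
gripper_width: 0.329
grasp_force: 0.0
```

```bash
python3 - <<'E'
from h import *
feel(-132); d=grab('wrist','w8'); grab('top','top1'); cv2.imwrite('pics/w8.png',d['frame'])
arms('top1'); arms('top0'); arms('w8')
for (x,y) in((.409,-.177),(.428,-.286)): print(proj('w8',[x,y,.07]))
E
```

```text
18.0 [ 0.4529 -0.2033  0.169 ] -41.9 F [ 1.41  0.07 -0.82] tang 1.0022349633248204
top1 [(-140, 14), (-130, 13)]
  tips []
  phi -131.25 33 34
top0 [(-110, 9), (-100, 11), (-90, 11), (130, 12), (140, 16), (150, 7)]
  tips []
  phi -95.0 63 66
w8 [(-150, 6), (-140, 24), (-130, 17), (110, 17), (120, 12)]
  tips [(-135, 12), (-130, 9), (-125, 5)]
  phi -129.0 79 79
[245.88723962 258.34527862]
[365.14653407 342.79884689]
```

View pics/w8.png

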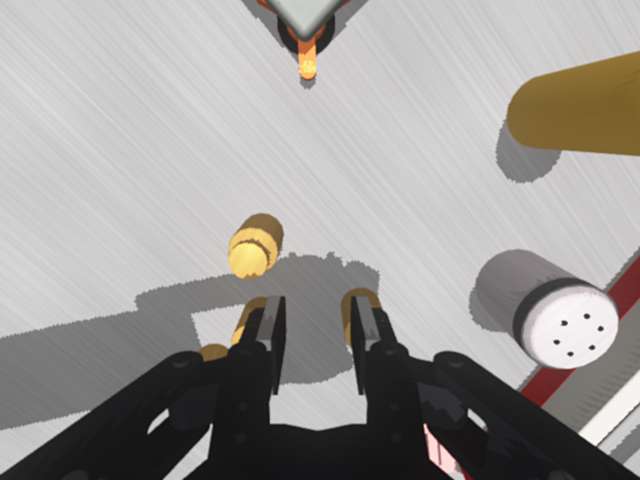

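The view shows the neighbouring weight at (250,255). The target weight, farthest from the base, is between the fingers at about (362,310), and the shaker is at (570,320). Nothing has been disturbed.

Request:
play_rows([
  [[-0.003, -0.012, 0, 0, 0, 6, 1], [-0.003, -0.012, 0, 0, 0, 6, 1], [-0.003, -0.012, 0, 0, 0, 6, 1], [-0.003, -0.012, 0, 0, 0, 6, 1], [-0.003, -0.012, 0, 0, 0, 6, 1], [-0.003, -0.012, 0, 0, 0, 6, 1], [-0.006, -0.012, 0, 0, 0, 6, 1], [0, 0, 0, 0, 0, 0, 1], [0, 0, 0, 0, 0, 0, 1]],
])

```text
time: 19.0
tool_pos: [0.4297, -0.2856, 0.1675]
tool_rot: [-0.0, 0.707, 0.707, 0.0]
contact_force: [0.5, -0.3, -0.5]
gripper_width: 0.999
grasp_force: 0.0
```

```bash
python3 - <<'E'
from h import *
feel(0); grab('wrist','w9'); p=manip.state()['tool_pos']; print(proj('w9',p))
im=cv2.imread('pics/top0.png'); h=cv2.cvtColor(im,cv2.COLOR_BGR2HSV); m=cv2.inRange(h,(14,100,90),(32,255,255)); m[:270]=0;m[302:]=0;m[:,:415]=0;m[:,450:]=0
v,u=np.nonzero(m); print('top px',u.mean(),v.mean(),u.min(),u.max(),v.min(),v.max(),ray('top0',u.mean(),v.mean(),.045))
im=cv2.imread('pics/w9.png'); h=cv2.cvtColor(im,cv2.COLOR_BGR2HSV); m=cv2.inRange(h,(14,90,60),(32,255,255))
n,l,s,c=cv2.connectedComponentsWithStats(m)
for i in range(1,n):
    if s[i,4]>80: print(s[i],c[i],ray('w9',*c[i],.05)[:2])
E
```

```text
19.0 [ 0.4297 -0.2856  0.1675] -0.0 F [ 0.49 -0.28 -0.55] tang -0.27894567362643186
[318.93270377 313.6472605 ]
top px 431.3387978142076 284.344262295082 424 439 277 292 [ 0.42902031 -0.29214364  0.045     ]
[ 260   51   57   65 2853] [288.32176656  82.67157378] [ 0.40983612 -0.17905753]
[ 179  143   69   55 2953] [213.15137149 168.93769048] [ 0.35549346 -0.23493996]
[  71  148   95   56 4081] [118.19333497 175.05831904] [ 0.28785502 -0.2392168 ]
[ 542  156   98   92 6717] [596.6304898  195.82224207] [ 0.63025853 -0.25394741]
[ 292  209   50   65 2481] [316.86658605 241.00161225] [ 0.42857562 -0.28800825]
[   0  335  106   95 2577] [ 62.23476911 359.66744276] [ 0.2159508  -0.39155184]
[ 87 452  44  28 562] [115.62989324 466.01423488] [ 0.24121492 -0.50679982]
```

Request:
play_rows([
  [[-0.001, -0.003, -0.02, 0, 0, 0, 1], [0, 0, -0.025, 0, 0, 0, 1], [0, 0, -0.025, 0, 0, 0, 1], [0, 0, -0.025, 0, 0, 0, 1], [0, 0, -0.02, 0, 0, 0, 1], [0, 0, -0.018, 0, 0, 0, 1], [0, 0, -0.015, 0, 0, 0, 1], [0, 0, 0, 0, 0, 0, 1], [0, 0, 0, 0, 0, 0, 0.7], [0, 0, 0, 0, 0, 0, 0.5]],
])

```text
time: 20.05
tool_pos: [0.4294, -0.29, 0.021]
tool_rot: [0.001, 0.706, 0.708, 0.0]
contact_force: [-0.3, 0.0, 0.4]
gripper_width: 0.694
grasp_force: 0.0
```

Request:
play_rows([
  [[0, 0, 0, 0, 0, 0, 0.4], [0, 0, 0, 0, 0, 0, 0.3], [0, 0, 0, 0, 0, 0, 0.2], [0, 0, 0, 0, 0, 0, 0.2], [0, 0, 0, 0, 0, 0, 0.2], [0, 0, 0, 0, 0, 0, 0.2], [0, 0, 0, 0, 0, 0, 0.2]],
])

```text
time: 20.75
tool_pos: [0.4292, -0.2902, 0.0213]
tool_rot: [0.001, 0.706, 0.708, -0.0]
contact_force: [-2.2, 0.4, 6.0]
gripper_width: 0.424
grasp_force: 60.9
```

Request:
play_rows([
  [[0, 0, 0.01, 0, 0, 0, 0.2], [0, 0, 0.02, 0, 0, 0, 0.2], [0, 0, 0.03, 0, 0, 0, 0.2], [0, 0, 0.03, 0, 0, 0, 0.2], [0.01, 0.016, 0.02, 0, 0, 0, 0.2], [0.012, 0.019, 0.01, 0, 0, 0, 0.2], [0.013, 0.021, 0, 0, 0, 0, 0.2], [0.013, 0.021, 0, 0, 0, 0, 0.2], [0.013, 0.021, 0, 0, 0, 0, 0.2], [0.013, 0.021, 0, 0, 0, 0, 0.2]],
])

```text
time: 21.75
tool_pos: [0.502, -0.169, 0.1387]
tool_rot: [-0.001, 0.707, 0.708, -0.0]
contact_force: [0.5, 0.0, -4.5]
gripper_width: 0.431
grasp_force: 61.1
```

Request:
play_rows([
  [[0.013, 0.021, 0, 0, 0, 0, 0.2], [0.013, 0.021, 0, 0, 0, 0, 0.2], [0.013, 0.021, 0, 0, 0, 0, 0.2], [0.013, 0.021, 0, 0, 0, 0, 0.2], [0.013, 0.021, 0, 0, 0, 0, 0.2], [0.013, 0.021, 0, 0, 0, 0, 0.2], [0.013, 0.021, 0, 0, 0, 0, 0.2], [0.013, 0.021, 0, 0, 0, 0, 0.2], [0.012, 0.02, 0, 0, 0, 0, 0.2], [0.01, 0.015, 0, 0, 0, 0, 0.2]],
])

```text
time: 22.75
tool_pos: [0.628, 0.034, 0.1385]
tool_rot: [-0.001, 0.706, 0.708, -0.001]
contact_force: [0.2, 0.5, -5.3]
gripper_width: 0.426
grasp_force: 61.1
```

Request:
play_rows([
  [[0.008, 0.01, 0, 0, 0, 0, 0.2], [0.004, 0.006, 0, 0, 0, 0, 0.2], [0, 0, 0, 0, 0, 0, 0.2], [0, 0, 0, 0, 0, 0, 0.2]],
])

```text
time: 23.15
tool_pos: [0.6403, 0.048, 0.1396]
tool_rot: [-0.0, 0.707, 0.708, -0.0]
contact_force: [0.0, -0.7, -6.2]
gripper_width: 0.425
grasp_force: 61.1
```

```bash
python3 - <<'E'
from h import *
s=manip.state(); print(s['time'],s['tool_pos'],s['contact_force'],s['gripper_width'],yang(s['tool_rot'])); grab('top','top2')
# scale shift check: template of cross region in top1 vs top0
a=cv2.imread('pics/top0.png',0);b=cv2.imread('pics/top1.png',0)
for (x0,y0,x1,y1) in((222,118,262,160),(228,200,262,256),(275,180,303,210)):
    r=cv2.matchTemplate(b[y0-6:y1+6,x0-6:x1+6],a[y0:y1,x0:x1],cv2.TM_CCOEFF_NORMED);print(cv2.minMaxLoc(r)[1::2])
E
```

```text
23.15 [0.64028899 0.04800391 0.13958352] [ 0.0181457  -0.65531424 -6.18329797] 0.42519617088485023 (np.float64(0.08169221869123236), array([-7.55657998e-04, -4.61574178e-04, -9.99999608e-01]))
(0.9996619820594788, (6, 6))
(0.9998404383659363, (6, 6))
(0.9977127909660339, (6, 6))
```

Request:
play_rows([
  [[0.003, 0.003, -0.01, 0, 0, 0, 0.2], [0.002, 0.003, -0.015, 0, 0, 0, 0.2], [0, 0, -0.013, 0, 0, 0, 0.2], [0, 0, -0.007, 0, 0, 0, 0.2], [0, 0, -0.003, 0, 0, 0, 0.2], [0, 0, -0.002, 0, 0, 0, 0.2], [0, 0, -0.001, 0, 0, 0, 0.2], [0, 0, -0.001, 0, 0, 0, 0.2], [0, 0, -0.001, 0, 0, 0, 0.2], [0, 0, -0.001, 0, 0, 0, 0.2]],
])

```text
time: 24.2
tool_pos: [0.6459, 0.0546, 0.0862]
tool_rot: [0.0, 0.706, 0.708, 0.0]
contact_force: [-0.0, 0.2, -5.4]
gripper_width: 0.424
grasp_force: 61.1
```

Request:
play_rows([
  [[0, 0, -0.001, 0, 0, 0, 0.2], [0, 0, -0.001, 0, 0, 0, 0.2], [0, 0, -0.0005, 0, 0, 0, 0.2]],
])

```text
time: 24.5
tool_pos: [0.6456, 0.0546, 0.0834]
tool_rot: [-0.0, 0.706, 0.708, -0.0]
contact_force: [-1.6, -0.2, -2.8]
gripper_width: 0.428
grasp_force: 61.4
```

Request:
play_rows([
  [[0, 0, -0.0005, 0, 0, 0, 0.2], [0, 0, 0, 0, 0, 0, 0.2], [0, 0, 0, 0, 0, 0, 0.45], [0, 0, 0, 0, 0, 0, 0.55], [0, 0, 0, 0, 0, 0, 0.75], [0, 0, 0, 0, 0, 0, 1], [0, 0, 0, 0, 0, 0, 1], [0, 0, 0, 0, 0, 0, 1]],
])

```text
time: 25.3
tool_pos: [0.6457, 0.0546, 0.083]
tool_rot: [0.0, 0.706, 0.708, 0.0]
contact_force: [-0.1, 0.2, -0.7]
gripper_width: 0.998
grasp_force: 0.0
```

Request:
play_rows([
  [[0, 0, 0.01, 0, 0, 0, 1], [0, 0, 0.02, 0, 0, 0, 1], [0, 0, 0.03, 0, 0, 0, 1], [0, 0, 0.03, 0, 0, 0, 1], [0, 0, 0.03, 0, 0, 0, 1], [0, 0, 0.03, 0, 0, 0, 1], [-0.02, -0.02, 0.02, 0, 0, 0, 1], [-0.04, -0.03, 0, 0, 0, 0, 1], [-0.04, -0.03, 0, 0, 0, 0, 1], [-0.04, -0.03, 0, 0, 0, 0, 1]],
])

```text
time: 26.3
tool_pos: [0.5043, -0.0562, 0.2539]
tool_rot: [0.001, 0.706, 0.708, 0.0]
contact_force: [0.7, -1.6, 0.2]
gripper_width: 1.003
grasp_force: 0.0
```

Request:
play_rows([
  [[-0.03, -0.03, 0, 0, 0, 0, 1], [-0.02, -0.02, 0, 0, 0, 0, 1], [0, 0, 0, 0, 0, 0, 1], [0, 0, 0, 0, 0, 0, 1], [0, 0, 0, 0, 0, 0, 1]],
])

```text
time: 26.8
tool_pos: [0.4561, -0.105, 0.2533]
tool_rot: [0.0, 0.706, 0.708, 0.0]
contact_force: [0.6, 0.3, 0.7]
gripper_width: 1.002
grasp_force: 0.0
```

```bash
python3 - <<'E'
from h import *
d=grab('wrist','w10'); t=grab('top','top3'); s=grab('scene','sc3')
cv2.imwrite('pics/final.png',np.hstack([cv2.resize(s['frame'],(400,300)),cv2.resize(t['frame'][140:260,220:380],(400,300))])); print(manip.state()['time'],manip.state()['contact_force'])
E
```

```text
26.95 [ 0.10915567 -0.12442256 -0.25364208]
```

View pics/final.png

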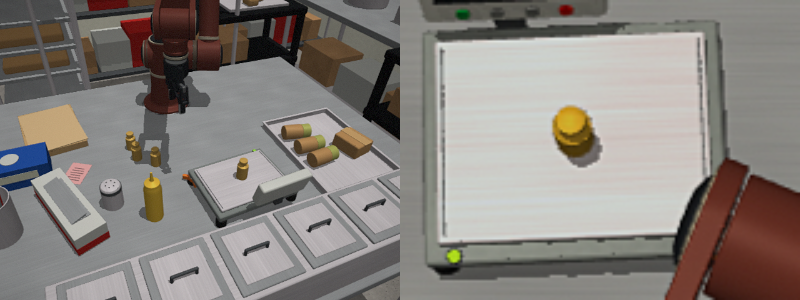

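The weight stands upright in the middle of the platter and nothing else has moved, so I'm handing it in.

```bash
python3 -c "
from plant import manip
print(manip.job_done())"
```

```text
the job is handed in; nothing more can be done
None
```

I handed the job in at about 27 s and got no verdict back: the foot is wound down to an estimated 4 N push, judged by feel, and the check weight stands upright on the middle of the platter, with nothing else seen to move.

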